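# Load a flanged bush sideways into a slotted pull-test holder until its catch snaps in

## Robot

A 6-joint arm with a two-finger parallel gripper is mounted at the origin on a cart in front of the work surface, level with it; the furniture and walls round the work are solid. World frame = base frame: x ahead of the robot, y to its left, z up, the work surface at z = 0. Lengths are in mm, angles in degrees, forces in N, time in s.
With the tool pointing down it reaches from about 350 to 850 mm from the base axis. Payload 8.1 kg.
Tool frame: the origin (TCP) lies between the finger pads; the fingertips stand 14 mm ahead of it and the grasp point (between the pads) lies 5 mm behind it; z points along the fingers, x is the direction in which the jaws open and shut, and the axes are right-handed (so a half turn about z gives the same grasp; the last joint's range is limited). The gripper opens to 85 mm and grips with 20 to 120 N. Pads are 22 mm wide; open, the fingers measure 114 mm over their backs; the gripper's body (76 mm by 85 mm) begins 54 mm behind the grasp point. The pads swing forward as they close: fully open they stand 13 mm farther back than shut.
Start: joints at [66.383, 7.471, 85.268, -0, 87.261, -4.893], TCP at [192.587, 568.257, 220.792] pointing down, gripper open.
Joint ranges: [-169.43, 169.43], [-51.17, 129.36], [1.28, 143.12], [-76.62, 256.62], [0, 156.53], [-152.29, 152.29]. Speed limits (degrees/s): [136.94, 136.94, 159.86, 180, 180, 180].

## Interface

Orientations are given as [roll, pitch, yaw] about the fixed x, y, z axes, in that order (R = Rz(yaw) Ry(pitch) Rx(roll)).
In Python, from bench import r, vision, job gives the robot as it stands.
- The arm moves only by the tool send_rows, never from a script. Its arguments are lists of equal length, an entry for each row: "dp": the shift along the world's x, y, z in mm, a list of three; "rot": the turn, a rotation vector about the world's x, y, z in rad, a list of three. In form: {"dp": [[tx, ty, tz], ...], "rot": [[wx, wy, wz], ...]}. A call has 1 to 5 rows; each row is the pose to reach, as a shift and turn from the pose commanded when the call began; what a row does not reach only later rows make up. A row lasts 1/8 s, in which the tool goes at most 62.5 mm and 10.7 degrees, less where a joint would pass 70% of its speed; a pose out of reach is approached as far as the arm can. A call with a gripper value outside its range is refused whole. "jaw" is the finger opening in mm, from 0 to 85.4, set as the call begins (left out, the last holds). The fingers move at their own pace and stop on an object; "force" is the grip in N (left out, the last holds). Time passes only in rows, so rows that repeat a pose let the fingers close. It gives the time, the measured TCP pose, the force and the opening at its end, in the units of the state.
- r.sense(): the state, without advancing time (a new reading comes with each control period).
- vision.snapshot(name): name is "scene" or "top"; returns a dict with "pixels" (384x512x3 uint8, red, green, blue), "depth" (384x512 float32, mm along the optical axis (not along the pixel's ray), 0 where there is no reading), "intrinsics" (3x3 intrinsics, pixels), "k1" (the pictures are not rectified: a ray, as slopes to the right and down, at radius r is drawn at 1 + k1 r^2 times it, then the intrinsics apply), "world_from_camera" (4x4, takes a point from camera to world coordinates). Camera axes: x right, y down, z forward; pixel columns grow to the right and rows downward; lengths in mm; the calibration is good to about 2 mm. A picture is of the moment at which its call begins.
- job.hand_in(): hands the job in, once; it reports no verdict.
The state is a dict: "time": time; "joint_pos": joint angles; "qd": joint speeds; "joint_efforts": joint torques, N m; "tool_pos": TCP position; "tcp_rot": TCP orientation; "ft_force": force on the tool from outside, world axes, zero at the start; "wrist_torque": the same for the moment, N m; "finger_gap": finger opening in mm.
Only numpy, scipy, OpenCV 4.12 (cv2) and the standard library are available. Lean on these libraries where they do the work, as an engineer would, in place of code of your own. Each camera call takes 0.05 s, during which the arm holds its last target.

## Task

Load the slim flanged brass bush, upright, into the slotted steel holder of the pull tester: slide it in from the open end with its flange under the slotted plate, and press it back against the spring until it comes up solid, so that the catch in the floor snaps up behind the flange and still keeps the bush there when you let go. Feel for the solid stop rather than trusting a measurement, do not ram it (keep the bush's push on the holder under 25 N), and leave the stout bush, the plain sleeve, the grease pot and the oil bottle where they stand.

Things in the scene. Friction and masses are not known exactly. Their poses are not given: they have to be found in the camera images.
- bush_mid (a point): The bush to load: turned brass, stands upright with its flange down. Slim round barrel 20 mm in diameter, round flange 40 mm in diameter and 6 mm thick at the foot, 70 mm tall in all, 12 mm bore, about 0.16 kg. The point lies on its axis half-way up, 35 mm above its underside. Pushed along by the barrel with weight on it, it tips forward and binds: hold it low and keep weight off it.
- holder: Low steel holder, fixed, 155 long, 126 over its ears, 29 mm tall (a brass screw behind it reaches x +96). Origin: middle of its underside, below the place of a loaded bush. x is the way in (open end at -x), y across, z up; all holder sizes are in this frame, mm. Under its plate a channel for the flange, 43.6 wide and 8.5 high, runs along x above a flat floor at z 12.
- apron (a point): Point on the open front floor of the holder (x -70, z 12), axes as the holder's. The floor runs in flat from here (15 mm groove along its middle). The bush can be stood here: clear length 50 mm, x -95 to -45. Guide rails up to z 20 stand beside it from x -71 (about 64 apart) and close in to the 43.6 mm channel at x -45.
- mouth (a point): Middle of the slot's open end on top of the slotted plate (x -45, z 26.5), axes as the holder's. The plate is 6 mm thick (z 20.5 to 26.5; four screw heads near its corners reach z 29), spans x -45 to +57 and 84 across; its slot is 24.4 wide with a blind round end at x +27.
- catch_zone (a point): Point on the floor (x -20, z 12) near the sprung catch: a steel ramp 12 wide in the floor groove that stands 4 above the floor with an upright rear face. The flange rides over it (about 1 N) and it snaps up behind the flange. It moves with the hidden seat setting, this point does not.
- seat_zone (a point): Point on the floor (x 0, z 12) where a caught bush's axis lies at mid setting. From axis x -24 on a spring pushes the flange out; with friction 5 to 10 N. At x +2 comes the solid stop: the push climbs past 12 N. Catch, spring and stop sit on one slide set by the rear screw and shift together up to 10 mm in or out, unreported. Not caught, the bush is pushed out 10 to 24 mm; caught, it springs back 2 mm.
- stout_bush_mid (a point): Another brass bush, not to be used: same height 70 mm and flange (40 mm, 6 mm thick), but a stout barrel 28 mm in diameter, too wide for the slot. Stands upright and loose; the point is on its axis half-way up.
- sleeve_mid (a point): A plain brass sleeve without a flange, not to be used: 20 mm in diameter, 70 mm tall. Stands upright and loose; the point is on its axis half-way up.
- grease_pot: Low grey tin of grease with a lighter screw lid, 57 mm in diameter, 32 mm tall, loose. Origin: centre of its underside.
- oil_dropper: Small dark oil bottle with a pointed needle cap, 30 mm in diameter, 104 mm tall, loose. Origin: centre of its underside.

How it is judged:
By the outcome, as a careful person would: the job done as asked, in the order asked, and still so for the second after the job is handed in, with the robot touching nothing.
It also fails if it takes over 59 s, if anything falls off the work surface, if the arm or the gripper's body presses on something with over 40 N, if the wrist force passes 120 N, or if a joint passes its speed limit or range.

## Working session

There is one attempt and no reset: what is moved stays moved. The work goes in short steps, Python scripts to look and compute and a tool call to move; the robot and the scene stay as the last step left them, time stands still between calls to the robot, and variables do not carry over. Pictures are saved under pics/ and viewed, and the job is handed in when it is done.

Besides the shell and the picture viewer there is one more tool, called after ">>>" as a command line: name --argument value ..., lists and objects as JSON in quotes. send_rows: Moves the arm, as the interface text tells. Its arguments: {"type":"object","properties":{"dp":{"type":"array"},"rot":{"type":"array"},"jaw":{"type":"number"},"force":{"type":"number"}},"required":["dp","rot"]}

```bash
mkdir -p pics; ls; python3 - <<'E'
from bench import r, vision, job
import cv2,numpy as np
print(r.sense())
for n in ("scene","top"):
    s=vision.snapshot(n); np.savez(f"pics/{n}0.npz",**s)
    cv2.imwrite(f"pics/{n}0.png",cv2.resize(s["pixels"][:,:,::-1],(800,600)))
    print(n,s["intrinsics"],s["k1"],s["world_from_camera"])
E
```

```text
pics
{'time': 0.0, 'joint_pos': array([ 6.63843564e+01,  7.51524982e+00,  8.53295001e+01, -7.68716634e-05,
        8.72614446e+01, -4.89246147e+00]), 'qd': array([-0.06808799,  0.01373018, -0.03827855,  0.00830509, -0.01648698,
       -0.0678139 ]), 'joint_efforts': array([ 5.15044976e-04, -5.69403970e+01, -5.00550842e+01,  1.80330726e-04,
        1.47179340e-02, -1.15523703e-04]), 'tool_pos': array([192.34210256, 567.7335161 , 219.74085561]), 'tcp_rot': array([-1.79991020e+02,  1.05814155e-01,  7.12768299e+01]), 'ft_force': array([-0.349708  , -0.47209282, -0.55151319]), 'wrist_torque': array([-0.01029973, -0.03712221,  0.01674977]), 'finger_gap': 85.45640669311636}
scene [[459.45396364   0.         257.75529074]
 [  0.         459.45396364 194.64316015]
 [  0.           0.           1.        ]] 0.04460331788999072 [[ 2.00656480e-02 -6.73217104e-01  7.39172578e-01 -2.69045136e+02]
 [-9.99775947e-01 -1.84948492e-02  1.02954352e-02 -1.68771846e+02]
 [ 6.73982230e-03 -7.39213549e-01 -6.73437379e-01  7.91578804e+02]
 [ 0.00000000e+00  0.00000000e+00  0.00000000e+00  1.00000000e+00]]
top [[429.68474392   0.         263.51835263]
 [  0.         429.68474392 191.9136852 ]
 [  0.           0.           1.        ]] -0.09134435089151458 [[-2.35554330e-02 -9.97739832e-01  6.29314699e-02  4.82877877e+02]
 [-9.99722532e-01  2.35067566e-02 -1.51386617e-03 -1.29469975e+02]
 [ 3.11298339e-05 -6.29496682e-02 -9.98016702e-01  1.28420586e+03]
 [ 0.00000000e+00  0.00000000e+00  0.00000000e+00  1.00000000e+00]]
```

View pics/scene0.png

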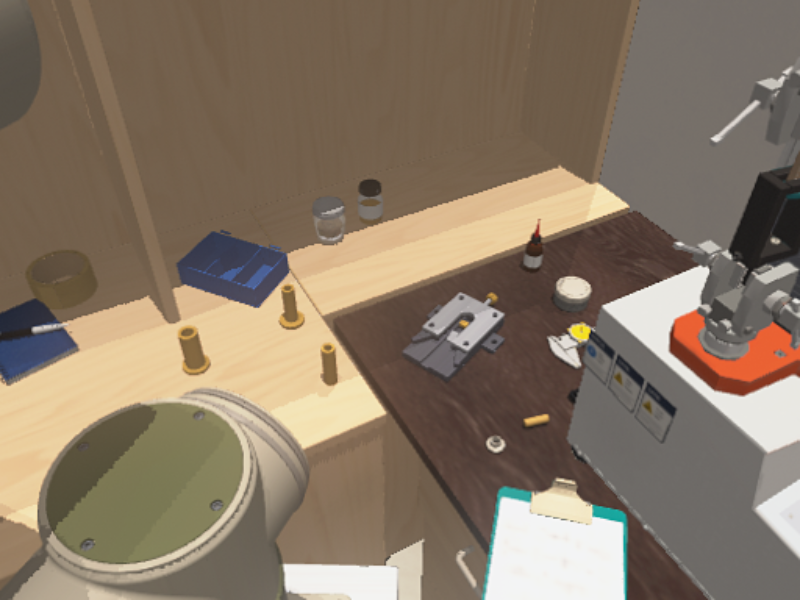

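View pics/top0.png

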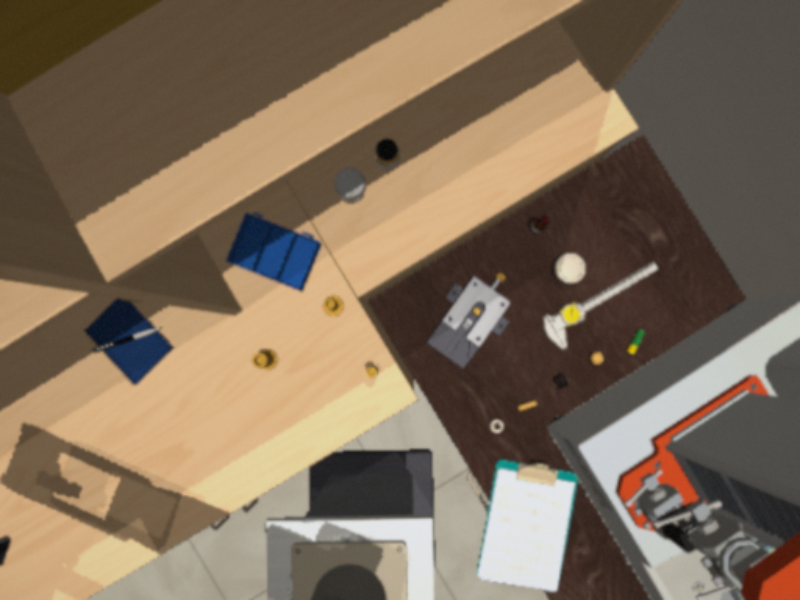

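Top view: the holder is at about (470,320), open end toward lower left. Brass parts stand at (333,305), (264,359) and (372,370). Next I'll measure them and look at crops.

```bash
cat > h.py <<'E'
import numpy as np, cv2
def cloud(s):
    K=s["intrinsics"];k1=float(s["k1"]);d=s["depth"];h,w=d.shape
    u,v=np.meshgrid(np.arange(w),np.arange(h))
    D=np.array([k1,0,0,0,0.])
    p=cv2.undistortPoints(np.stack([u,v],-1).reshape(-1,1,2).astype(np.float64),K,D).reshape(h,w,2)
    c=np.dstack([p[...,0]*d,p[...,1]*d,d,np.ones_like(d)])
    W=(c@s["world_from_camera"].T)[...,:3]; W[d==0]=np.nan
    return W
def proj(s,P):
    M=np.linalg.inv(s["world_from_camera"]);P=np.atleast_2d(P)
    c=P@M[:3,:3].T+M[:3,3]
    x=c[:,:2]/c[:,2:]; r2=(x**2).sum(1,keepdims=True); x=x*(1+float(s["k1"])*r2)
    return x@s["intrinsics"][:2,:2].T+s["intrinsics"][:2,2]
E
python3 - <<'E'
from h import *
for n in("scene","top"):
    s=dict(np.load(f"pics/{n}0.npz")); W=cloud(s)
    if n=="scene": pts={"A":(290,300),"B":(193,345),"C":(329,363),"hold":(465,320),"pot":(573,285),"oil":(535,245)}
    else: pts={"A":(333,305),"B":(264,359),"C":(372,370),"hold":(470,320),"pot":(570,268),"oil":(540,223)}
    for k,(u,v) in pts.items():
        u=int(u*.64);v=int(v*.64); print(n,k,W[v,u].round(1))
    im=s["pixels"][:,:,::-1]
    a,b=((100,170,130,90),(255,170,90,90)) if n=="scene" else ((140,170,120,90),(260,160,110,90))
    out=[cv2.resize(im[y:y+h,x:x+w],(390,int(390*h/w)),interpolation=cv2.INTER_CUBIC) for x,y,w,h in(a,b)]
    H=max(o.shape[0] for o in out); out=[cv2.copyMakeBorder(o,0,H-o.shape[0],0,5,0) for o in out]
    cv2.imwrite(f"pics/{n}1.png",np.hstack(out))
E
```

```text
scene A [549.5  17.7  50.1]
scene B [444.9 140.2  57.4]
scene C [423.7 -54.4  46.3]
scene hold [ 556.3 -254.4   10.8]
scene pot [ 621.7 -430.7   30.3]
scene oil [ 693.7 -374.9   56.7]
top A [554.   11.9  70.5]
top B [460.3 145.2  53.1]
top C [436.  -55.4  51.4]
top hold [ 524.6 -238.5   13.6]
top pot [ 616.5 -428.5   32.4]
top oil [ 698.6 -369.7   62. ]
```

View pics/scene1.png

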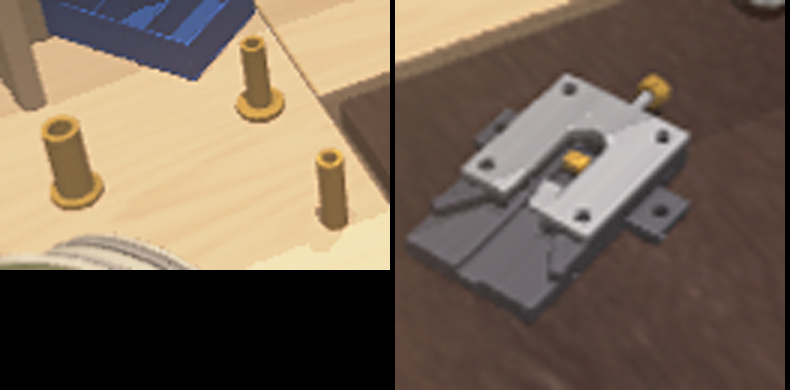

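View pics/top1.png

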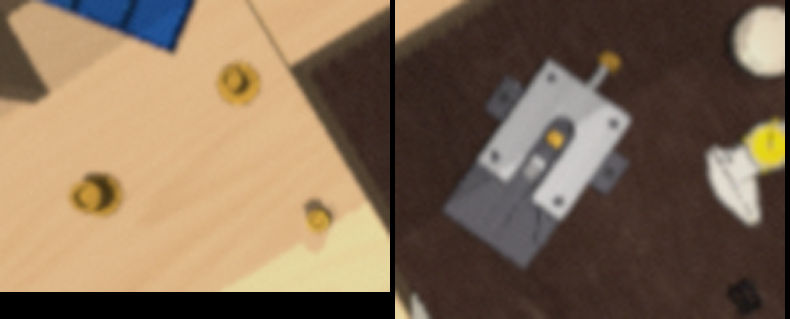

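A, at scene (290,305) / top (333,305), is the slim flanged bush. B is the stout bush and C the sleeve. Next is a larger holder crop and a plate cloud for the pose.

```bash
python3 - <<'E'
from h import *
for n in("scene","top"):
    s=dict(np.load(f"pics/{n}0.npz")); W=cloud(s); im=s["pixels"].astype(int)
    near=(abs(W[...,0]-540)<130)&(abs(W[...,1]+250)<130)
    tab=near&(abs(W[...,2])<8)
    print(n,"table z",np.nanmedian(W[...,2][tab]))
    pl=near&(im.min(2)>110)&(W[...,2]>15)&(W[...,2]<40)
    m=pl.astype(np.uint8); nn,l,st,c=cv2.connectedComponentsWithStats(m); k=1+st[1:,4].argmax(); pl=l==k
    P=W[pl]; print(len(P),"z",np.median(P[:,2]),np.percentile(P[:,2],[5,95]))
    # rect via ray-plane at z=26.5
    o=s["world_from_camera"][:3,3]; Q=o+(P-o)*((26.5-o[2])/(P[:,2]-o[2]))[:,None]
    r=cv2.minAreaRect(Q[:,:2].astype(np.float32)); print(r)
    # flange/ bush A : brass pixels
    A=(abs(W[...,0]-551)<45)&(abs(W[...,1]-12)<45)&(W[...,2]>3)&(im[...,0]-im[...,2]>60)
    P=W[A]
    for z0,z1 in((3,9),(10,60),(60,80)):
        q=P[(P[:,2]>z0)&(P[:,2]<z1)]; print("A",z0,len(q),q.mean(0).round(1),q.min(0).round(1),q.max(0).round(1))
    x,y,w,h=(255,180,75,75) if n=="scene" else (268,170,65,65)
    cv2.imwrite(f"pics/{n}2.png",cv2.resize(s["pixels"][y:y+h,x:x+w,::-1],(600,600),interpolation=cv2.INTER_CUBIC))
    # tall stuff map
    for yy in range(-300,260,60):
        row=[]
        for xx in range(330,800,40):
            g=(abs(W[...,0]-xx)<20)&(abs(W[...,1]-yy)<30); row.append(int(np.nanmax(W[...,2][g])) if g.any() else -999)
        print(yy,row)
E
```

```text
scene table z -0.1701804729974583
842 z 26.179109296176307 [23.50890505 28.4370598 ]
((543.8656005859375, -255.06002807617188), (84.55741882324219, 118.11333465576172), 53.10062789916992)
A 3 106 [550.2  16.5   5.7] [527.7 -27.8   3.1] [591.5  41.5   8.9]
A 10 106 [549.2  18.9  35.9] [543.5  10.5  10.3] [564.   29.4  59.6]
A 60 53 [554.4  20.   66.6] [545.1  10.1  60.2] [565.2  28.9  72.3]
-300 [16, 14, 4, 4, 27, 29, 29, 24, 4, 3, 3, 4]
-240 [5, 5, 3, 24, 31, 30, 30, 29, 4, 3, 5, 3]
-180 [4, 4, 3, 15, 28, 30, 23, 3, 4, 4, 3, 4]
-120 [1, 3, 4, 3, 3, 4, 3, 3, 3, 4, 4, 4]
-60 [3, 4, 72, 71, 3, 4, 3, 4, 3, 4, 3, 72]
0 [5, 5, 4, 4, 3, 72, 71, 3, 3, 3, 68, 73]
60 [-999, 2, 3, 3, 4, 9, 43, 43, 43, 46, 3, 5]
120 [-999, -999, 3, 73, 69, 3, 43, 43, 38, 44, 45, 3]
180 [-999, 2, 4, 71, 68, 495, 493, 43, 43, 44, 47, 2]
240 [1, 3, 3, 4, 5, 495, 490, 474, 463, 2, 4, 330]
top table z 0.4986279407839902
819 z 26.691732276842004 [22.04410763 31.48217822]
((546.0931396484375, -256.436767578125), (83.69122314453125, 123.97053527832031), 52.98787307739258)
A 3 173 [550.8  14.    4.9] [507.5 -31.6   3. ] [595.9  55.9   8.9]
A 10 32 [557.2  16.3  35.8] [542.4   3.8  10.1] [569.3  25.7  59.2]
A 60 30 [557.3  19.5  69. ] [548.2  10.2  60.6] [565.7  28.9  77.1]
-300 [17, 15, 7, 9, 29, 34, 33, 27, 6, 6, 8, 9]
-240 [9, 8, 6, 27, 34, 33, 33, 30, 6, 6, 8, 585]
-180 [8, 7, 6, 17, 22, 32, 29, 8, 7, 9, 8, 590]
-120 [-748, 6, 8, 8, 9, 6, 6, 8, 6, 9, 590, 590]
-60 [7, 10, 73, 74, 7, 7, 7, 6, 9, 590, 589, 589]
0 [9, 7, 6, 8, 7, 77, 73, 8, 588, 589, 589, 590]
60 [7, 7, 6, 6, 8, 8, 40, 588, 590, 590, 589, 589]
120 [8, 7, 7, 75, 41, 6, 588, 589, 589, 589, 589, 589]
180 [7, 7, 7, 73, 10, 768, 774, 590, 590, 589, 590, 590]
240 [10, 9, 9, 6, 569, 751, 752, 741, 706, 673, 589, 671]
```

View pics/scene2.png

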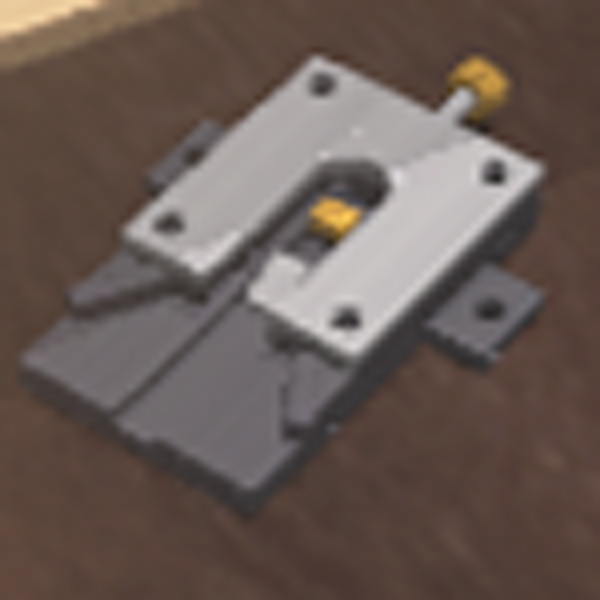

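View pics/top2.png

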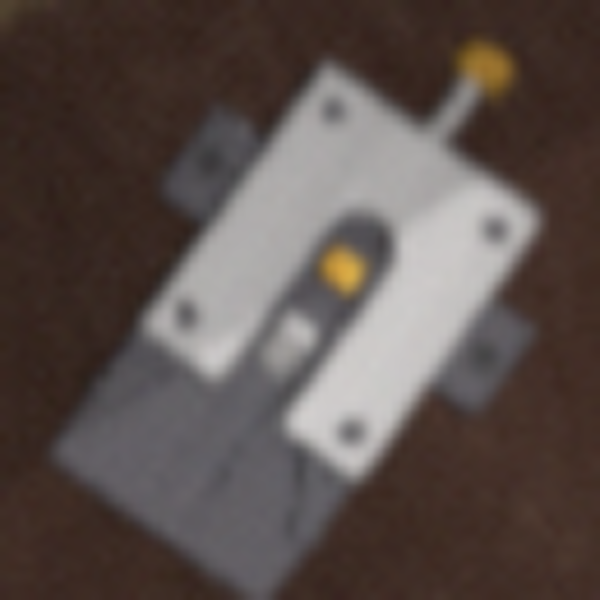

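```bash
cat > fit.py <<'E'
from h import *
from scipy.optimize import least_squares
H=np.array([(57,42),(57,-42),(-45,42),(-45,-42),(-45,12.2),(-45,-12.2)],float)
F={"scene":[(318,55),(547,165),(122,237),(357,358),(203,279),(249,297)],"top":[(328,62),(545,212),(142,330),(362,480),(217,382),(288,430)]}
off={"scene":(255,180,8.),"top":(268,170,600/65)}
S={n:dict(np.load(f"pics/{n}0.npz")) for n in F}
def model(p,n,z=26.5):
    c,s=np.cos(p[2]),np.sin(p[2]); q=H@np.array([[c,s],[-s,c]])+p[:2]
    return proj(S[n],np.c_[q,np.full(len(q),z)])
def obs(n):
    a,b,k=off[n]; return (np.array(F[n])+.5)/k-.5+(a,b)
for names in(("scene",),("top",),("scene","top")):
    f=lambda p:np.concatenate([(model(p,n)-obs(n)).ravel() for n in names])
    r=least_squares(f,[540,-245,-.6]); print(names,r.x[:2].round(1),np.degrees(r.x[2]).round(2)); print(r.fun.reshape(-1,2).round(1).tolist())
# bushing: rim top circles by hand -> silhouettes
for n in F:
    s=S[n]; x,y,w,h=(165,175,50,40) if n=="scene" else (195,175,50,40)
    cv2.imwrite(f"pics/{n}3.png",cv2.resize(s["pixels"][y:y+h,x:x+w,::-1],(750,600),interpolation=cv2.INTER_CUBIC))
E
python3 fit.py
```

```text
('scene',) [ 533.5 -247. ] -37.43
[[-0.2, -0.1], [-0.6, 0.5], [-0.3, -1.0], [-0.8, -0.2], [-0.4, -0.7], [2.2, 1.6]]
('top',) [ 533.7 -248.5] -36.0
[[-0.3, 0.4], [-0.2, 0.3], [0.2, -0.1], [0.1, -0.1], [0.5, 0.0], [-0.3, -0.5]]
('scene', 'top') [ 533.6 -247.5] -36.77
[[-0.3, -0.1], [-0.5, 0.2], [0.0, -0.8], [-0.3, -0.3], [-0.0, -0.6], [2.7, 1.7], [-0.3, 0.4], [-0.4, 0.6], [-0.1, -0.4], [-0.5, -0.0], [0.1, -0.1], [-0.8, -0.5]]
```

```bash
python3 - <<'E'
from h import *
from scipy.optimize import minimize
# bush: silhouette match by IoU in both cameras
S={n:dict(np.load(f"pics/{n}0.npz")) for n in("scene","top")}
t=np.linspace(0,2*np.pi,40)
def cyl(x,y,r,z0,z1): return np.vstack([np.c_[x+r*np.cos(t),y+r*np.sin(t),np.full(40,z)] for z in(z0,z1)])
def mask(n,x,y):
    m=np.zeros((384*4,512*4),np.uint8)
    for c in(cyl(x,y,20,0,6),cyl(x,y,10,6,70)):
        p=proj(S[n],c); cv2.fillConvexPoly(m,cv2.convexHull(np.round((p+.5)*4-.5).astype(np.int32)),1)
    return cv2.resize(m*255,(512,384),interpolation=cv2.INTER_AREA)/255.
for n in S:
    im=S[n]["pixels"]; hsv=cv2.cvtColor(im,cv2.COLOR_RGB2HSV); W=cloud(S[n])
    near=(abs(W[...,0]-551)<70)&(abs(W[...,1]-12)<60)
    sat=hsv[...,1]; 
    best=None
    for th in(140,):
        b=((sat>th)&near&(hsv[...,0]<30)).astype(float)
        g=[( np.minimum(mask(n,x,y),b).sum()/np.maximum(mask(n,x,y),b).sum(),x,y) for x in np.arange(535,570,1.5) for y in np.arange(-5,35,1.5)]
        print(n,th,b.sum(),sorted(g)[-5:])
E
```

```text
scene 140 98.0 [(np.float64(0.30532350131066416), np.float64(560.5), np.float64(20.5)), (np.float64(0.3058785848033902), np.float64(560.5), np.float64(22.0)), (np.float64(0.3061161589387645), np.float64(559.0), np.float64(22.0)), (np.float64(0.30754273477977284), np.float64(559.0), np.float64(20.5)), (np.float64(0.30810390955381034), np.float64(557.5), np.float64(20.5))]
top 140 125.0 [(np.float64(0.8196875000000001), np.float64(554.5), np.float64(20.5)), (np.float64(0.8342000210106104), np.float64(557.5), np.float64(19.0)), (np.float64(0.836405227039676), np.float64(557.5), np.float64(20.5)), (np.float64(0.8373322809786898), np.float64(556.0), np.float64(20.5)), (np.float64(0.838083958415581), np.float64(556.0), np.float64(19.0))]
```

View pics/scene3.png

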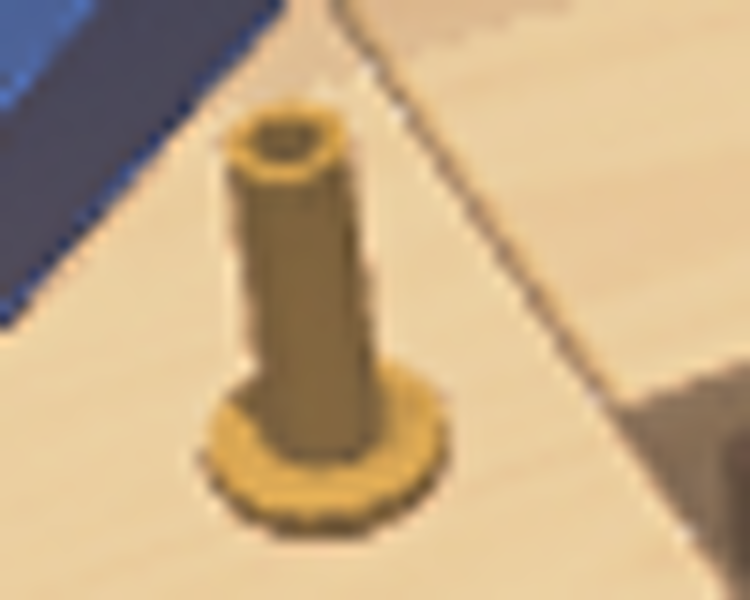

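View pics/top3.png

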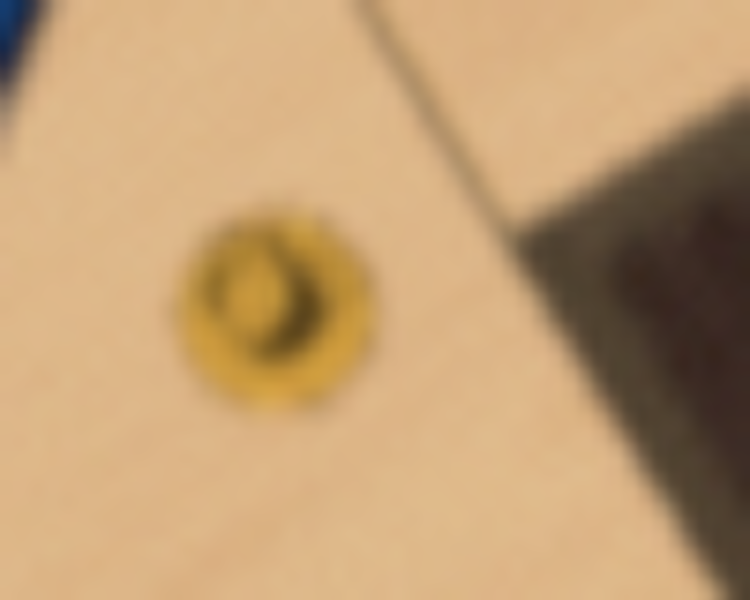

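```bash
python3 - <<'E'
from h import *
S={n:dict(np.load(f"pics/{n}0.npz")) for n in("scene","top")}
def ray(n,u,v,z):
    s=S[n]; p=cv2.undistortPoints(np.array([[[u,v]]],float),s["intrinsics"],np.array([float(s["k1"]),0,0,0,0]))[0,0]
    T=s["world_from_camera"]; d=T[:3,:3]@[p[0],p[1],1]; o=T[:3,3]; return (o+d*(z-o[2])/d[2])
f=lambda n,u,v,z:ray(n,*( (np.array([u,v])+.5)/15-.5+((165,175) if n=="scene" else (195,175)) ),z).round(1)
print(f("scene",286,143,70),f("scene",326,438,6),f("top",276,310,3),f("top",250,296,70))
E
sed -i 's/least_squares(f,\[540,-245,-.6\])/least_squares(f,[540,-245,-.6],loss="soft_l1",f_scale=.3)/' fit.py; python3 fit.py
```

```text
[555.6  19.9  70. ] [554.9  19.7   6. ] [557.4  20.    3. ] [556.3  17.1  70. ]
('scene',) [ 532.9 -247.8] -36.77
[[-0.2, 0.1], [-0.4, 0.4], [0.1, -0.6], [-0.1, -0.0], [0.1, -0.4], [2.8, 1.9]]
('top',) [ 533.7 -248.5] -36.0
[[-0.3, 0.4], [-0.2, 0.3], [0.3, -0.1], [0.1, -0.1], [0.5, 0.0], [-0.3, -0.5]]
('scene', 'top') [ 533.3 -248.1] -36.48
[[-0.2, -0.0], [-0.3, 0.2], [0.3, -0.6], [0.1, -0.2], [0.3, -0.5], [3.0, 1.8], [-0.2, 0.5], [-0.3, 0.6], [0.1, -0.2], [-0.2, 0.1], [0.3, 0.0], [-0.6, -0.4]]
```

```bash
python3 - <<'E'
from h import *
for n in("scene","top"):
    s=dict(np.load(f"pics/{n}0.npz")); W=cloud(s).reshape(-1,3); W=W[~np.isnan(W[:,0])]
    for z0,z1 in((80,200),(200,350),(350,500),(500,650),(650,900)):
        g=W[(W[:,2]>z0)&(W[:,2]<z1)&(W[:,0]>250)&(W[:,0]<720)&(abs(W[:,1])<600)]
        c=np.unique(np.c_[(g[:,0]//40*40),(g[:,1]//80*80)].astype(int),axis=0,return_counts=True)
        print(n,z0,z1,[(*a,) for a,k in zip(c[0].tolist(),c[1]) if k>4])
E
```

```text
scene 80 200 [(240, -480), (240, -400), (280, -400), (320, -400), (520, 160), (560, 160), (560, 240), (600, 240), (640, 240), (640, 400), (640, 480), (680, -400), (680, 240), (680, 320), (680, 400)]
scene 200 350 [(240, -560), (240, -480), (240, -400), (280, -560), (280, -480), (280, -400), (320, -560), (320, -480), (320, -400), (360, -560), (360, -480), (520, 160), (560, 160), (560, 240), (600, 240), (640, 240), (680, 240), (680, 320), (680, 400)]
scene 350 500 [(240, -560), (240, -480), (280, -560), (280, -480), (320, -560), (520, 160), (560, 160), (560, 240), (600, 240), (640, 240), (680, 240)]
scene 500 650 [(240, -480), (280, -480)]
scene 650 900 []
top 80 200 [(240, -480), (240, -400), (280, -400), (320, -480), (320, -400), (360, -560), (360, -480), (400, -640), (400, -560), (440, -640), (520, 160), (560, 160), (600, 160), (600, 240), (640, 240), (680, -400)]
top 200 350 [(240, -560), (240, -480), (280, -560), (280, -480), (280, -400), (320, -640), (320, -560), (320, -480), (320, -400), (360, -640), (360, -560), (360, -480), (400, -640), (400, -560), (440, -640), (520, 160), (560, 160), (600, 160), (600, 240), (640, 240)]
top 350 500 [(240, -560), (240, -480), (280, -560), (280, -480), (320, -640), (320, -560), (360, -640), (520, 160), (560, 160), (600, 160)]
top 500 650 [(240, -560), (240, -480), (280, -560), (280, -480), (320, -640), (320, -560), (360, -640), (480, 240), (520, 160), (520, 240), (560, 80), (560, 160), (600, 0), (600, 80), (600, 160), (600, 240), (640, -80), (640, 0), (640, 80), (640, 160), (640, 240), (680, -160), (680, -80), (680, 0), (680, 80), (680, 160), (680, 240)]
top 650 900 [(240, -480), (280, -560), (280, -480), (520, 160), (560, 160), (600, 160), (600, 240), (640, 240), (680, 240)]
```

>>> send_rows --dp '[[27,-48,0],[55,-96,0],[82,-144,0],[110,-192,0],[137,-238,0]]' --rot '[[0,0,-0.18],[0,0,-0.36],[0,0,-0.54],[0,0,-0.72],[0,0,-0.9]]' --jaw 85

```text
time: 0.72
tool_pos: [330.0, 328.5, 220.4]
tcp_rot: [180.0, 0.0, 19.4]
ft_force: [1.1, 0.5, 0.1]
finger_gap: 84.9
```

>>> send_rows --dp '[[14,-50,0],[28,-100,0],[42,-150,0],[56,-200,0],[70,-250,0]]' --rot '[[0,0,-0.18],[0,0,-0.36],[0,0,-0.54],[0,0,-0.72],[0,0,-0.9]]'

```text
time: 1.35
tool_pos: [399.6, 78.6, 220.6]
tcp_rot: [-180.0, -0.0, -32.2]
ft_force: [1.4, 0.3, -0.4]
finger_gap: 84.9
```

>>> send_rows --dp '[[38,-15,-20],[78,-30,-40],[117,-45,-60],[156,-60,-90],[156,-60,-90]]' --rot '[[0,0,-0.02],[0,0,-0.04],[0,0,-0.06],[0,0,-0.08],[0,0,-0.08]]'

```text
time: 1.98
tool_pos: [554.0, 19.2, 125.2]
tcp_rot: [179.7, 0.4, -36.5]
ft_force: [-0.7, 0.2, -0.3]
finger_gap: 85.1
```

>>> send_rows --dp '[[0,-1,-30],[0,-1,-60],[0,-1,-85],[0,-1,-97],[0,-1,-97]]' --rot '[[0,0,0],[0,0,0],[0,0,0],[0,0,0],[0,0,0]]'

```text
time: 2.6
tool_pos: [555.0, 19.5, 33.7]
tcp_rot: [180.0, 0.0, -36.4]
ft_force: [0.2, -0.8, 0.4]
finger_gap: 85.2
```

```bash
cat > snap.py <<'E'
import sys
from bench import r, vision
from h import *
n,tag,x,y,w,h=sys.argv[1],sys.argv[2],*map(int,sys.argv[3:7])
q=r.sense(); print(q["time"],q["tool_pos"].round(1),q["tcp_rot"].round(1),q["ft_force"].round(1),q["finger_gap"])
s=vision.snapshot(n); np.savez(f"pics/{n}{tag}.npz",**s)
k=min(800/w,600/h)
cv2.imwrite(f"pics/{n}{tag}.png",cv2.resize(s["pixels"][y:y+h,x:x+w,::-1],(int(w*k),int(h*k)),interpolation=cv2.INTER_CUBIC))
E
python3 snap.py scene g1 130 130 120 90
```

```text
2.6 [555.   19.5  33.7] [180.    0.  -36.4] [ 0.2 -0.8  0.4] 85.18330440459334
```

View pics/sceneg1.png

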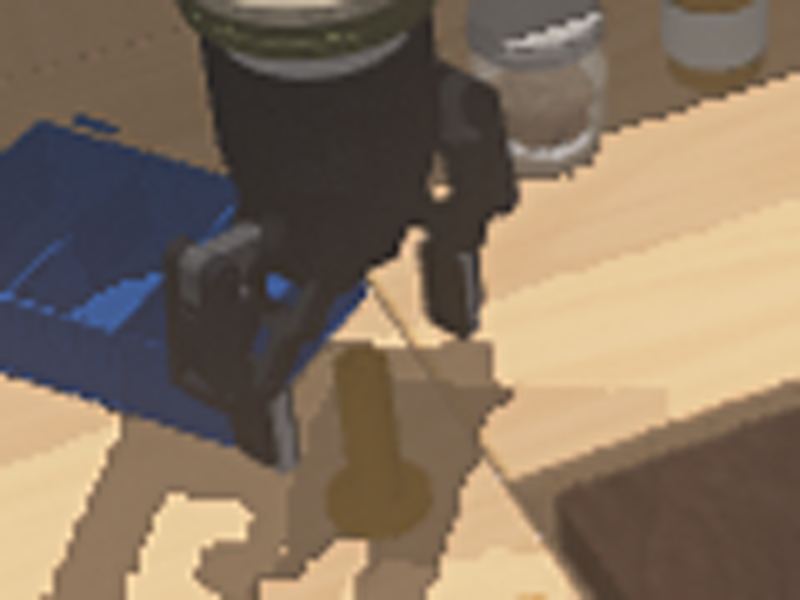

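The open fingers straddle the bush: near finger at (275,440), far finger at (455,300), barrel centred at (365,430). Closing now.

>>> send_rows --dp '[[0,0,0],[0,0,0],[0,0,0],[0,0,0],[0,0,0]]' --rot '[[0,0,0],[0,0,0],[0,0,0],[0,0,0],[0,0,0]]' --jaw 10 --force 60

```text
time: 3.28
tool_pos: [556.1, 19.2, 34.3]
tcp_rot: [-180.0, -0.0, -36.4]
ft_force: [-0.4, -0.6, 3.2]
finger_gap: 18.5
```

>>> send_rows --dp '[[0,0,0],[0,0,0]]' --rot '[[0,0,0],[0,0,0]]'

```text
time: 3.52
tool_pos: [556.0, 19.2, 34.2]
tcp_rot: [-180.0, -0.0, -36.4]
ft_force: [0.8, -1.3, 5.6]
finger_gap: 18.2
```

```bash

python3 snap.py scene g2 150 150 80 60
```

```text
3.525 [556.   19.2  34.2] [-180.    -0.   -36.4] [ 0.8 -1.3  5.6] 18.205296009059637
```

View pics/sceneg2.png

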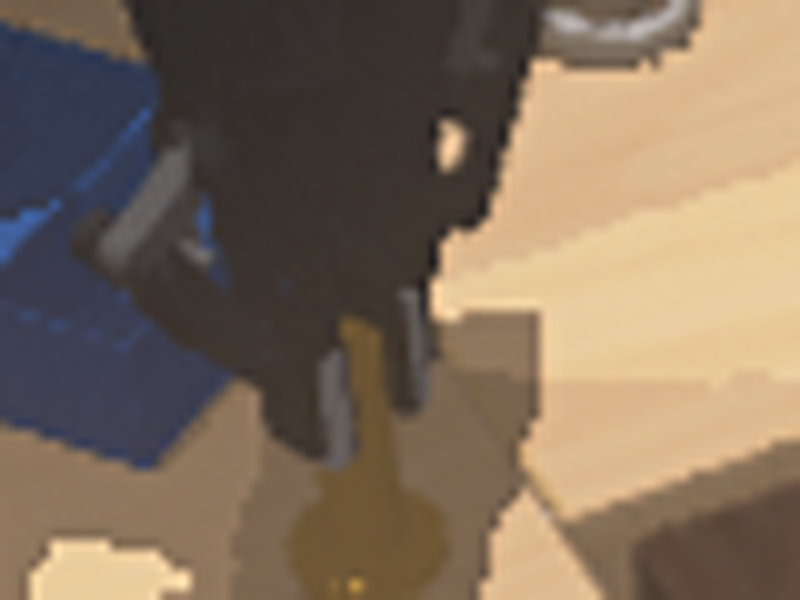

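>>> send_rows --dp '[[0,0,15],[0,0,35],[0,0,55],[-8,-22,60],[-20,-56,60]]' --rot '[[0,0,0],[0,0,0],[0,0,0],[0,0,0],[0,0,0]]'

```text
time: 4.2
tool_pos: [536.7, -36.8, 96.3]
tcp_rot: [-179.9, -0.2, -36.3]
ft_force: [0.5, -0.4, -2.2]
finger_gap: 18.1
```

>>> send_rows --dp '[[-14,-40,0],[-28,-80,0],[-42,-120,0],[-55,-155,0],[-60,-169,0]]' --rot '[[0,0,0],[0,0,0],[0,0,0],[0,0,0],[0,0,0]]'

```text
time: 4.82
tool_pos: [475.4, -207.7, 95.2]
tcp_rot: [180.0, -0.1, -36.6]
ft_force: [0.0, 0.3, -2.4]
finger_gap: 17.7
```

>>> send_rows --dp '[[0,0,-15],[0,0,-25],[0,0,-25]]' --rot '[[0,0,0],[0,0,0],[0,0,0]]'

```text
time: 5.2
tool_pos: [474.7, -203.9, 66.8]
tcp_rot: [180.0, 0.2, -36.4]
ft_force: [-0.3, -0.1, -2.4]
finger_gap: 18.1
```

```bash

python3 snap.py scene a1 240 150 100 75;python3 snap.py top a1 250 160 90 68
```

```text
5.2 [ 474.7 -203.9   66.8] [180.    0.2 -36.4] [-0.3 -0.1 -2.4] 18.14242613856878
5.25 [ 475.2 -204.3   67.7] [ 1.80e+02  1.00e-01 -3.64e+01] [ 0.9  0.7 -2.4] 18.11495590106783
```

View pics/scenea1.png

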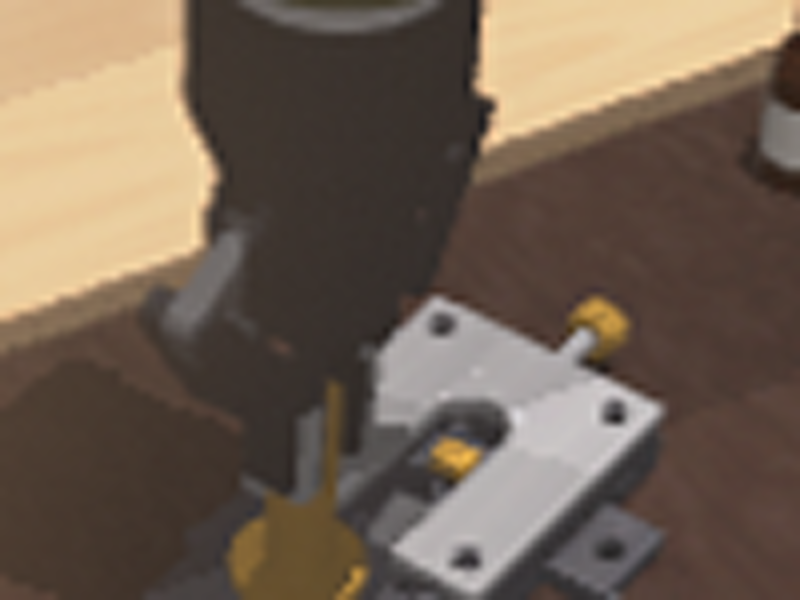

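View pics/topa1.png

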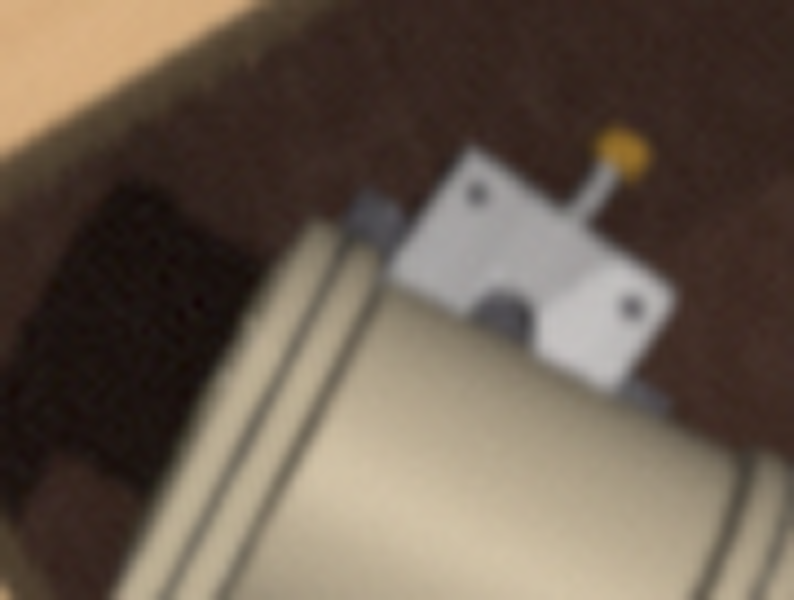

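>>> send_rows --dp '[[0,0,-8],[0,0,-16],[0,0,-20],[0,0,-20],[0,0,-20]]' --rot '[[0,0,0],[0,0,0],[0,0,0],[0,0,0],[0,0,0]]'

```text
time: 5.92
tool_pos: [475.7, -205.9, 48.9]
tcp_rot: [-180.0, -0.0, -36.4]
ft_force: [0.1, 0.1, -1.2]
finger_gap: 18.1
```

```bash

python3 snap.py scene a2 240 175 80 60
```

```text
5.925 [ 475.7 -205.9   48.9] [-180.    -0.   -36.4] [ 0.1  0.1 -1.2] 18.108722132894624
```

View pics/scenea2.png

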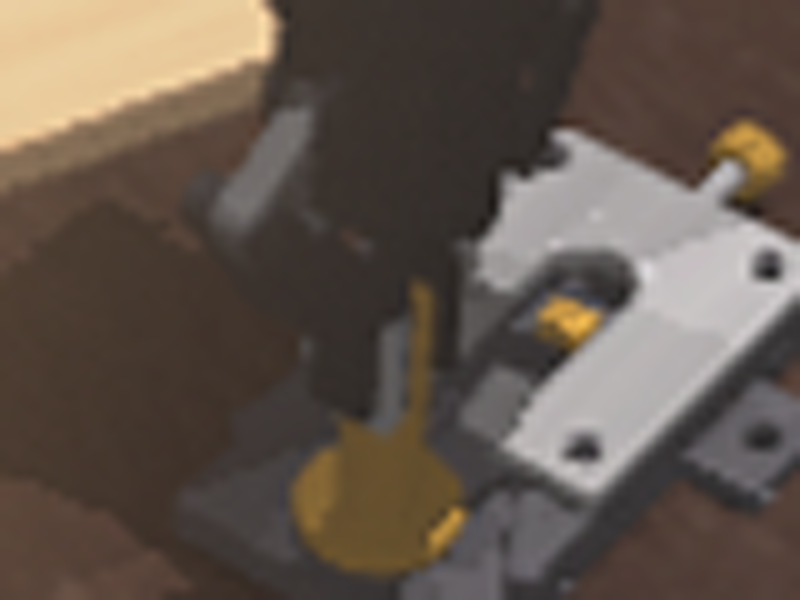

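```bash
cat > ov.py <<'E'
import sys
from h import *
f,x,y,w,h=sys.argv[1],*map(int,sys.argv[2:6]); bx,by,bz=map(float,sys.argv[6:9])
s=dict(np.load(f"pics/{f}.npz")); k=min(800/w,600/h)
im=cv2.resize(s["pixels"][y:y+h,x:x+w,::-1],(int(w*k),int(h*k)),interpolation=cv2.INTER_CUBIC)
t=np.linspace(0,2*np.pi,80)
def line(P,col,closed=True):
    q=((proj(s,P)-(x,y)+.5)*k-.5).round().astype(np.int32); cv2.polylines(im,[q],closed,col,1)
for r,z in((20,0),(20,6),(10,6),(10,70)): line(np.c_[bx+r*np.cos(t),by+r*np.sin(t),0*t+bz+z],(0,255,0))
ox,oy,a=map(float,sys.argv[9:12]) if len(sys.argv)>9 else (533.3,-248.2,-36.4)
a=np.radians(a);c,sn=np.cos(a),np.sin(a)
def Hh(p): p=np.array(p,float); return np.c_[ox+c*p[:,0]-sn*p[:,1],oy+sn*p[:,0]+c*p[:,1],p[:,2]]
line(Hh([(57,42,26.5),(57,-42,26.5),(-45,-42,26.5),(-45,-12.2,26.5),(14.8,-12.2,26.5),(27,0,26.5),(14.8,12.2,26.5),(-45,12.2,26.5),(-45,42,26.5)]),(0,0,255))
line(Hh([(-95,0,12),(-45,0,12)]),(255,0,0),False)
cv2.imwrite(f"pics/{f}_ov.png",im)
E
python3 ov.py scenea2 240 175 80 60 475.7 -205.9 14.7
```

```text
(no output)
```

View pics/scenea2_ov.png

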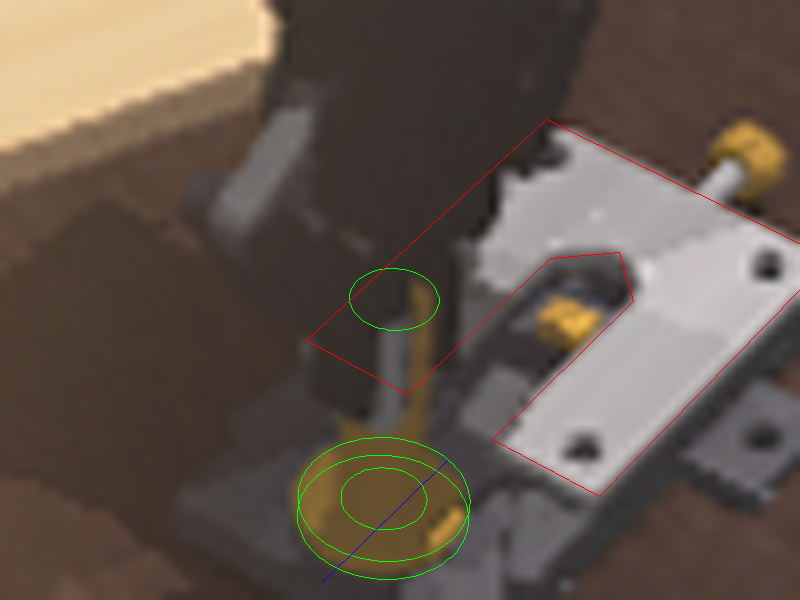

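The overlay matches to about 1 mm and the bush hangs upright over the apron. Now I'll feel for the floor.

>>> send_rows --dp '[[0,0,-1],[0,0,-2],[0,0,-2],[0,0,-2]]' --rot '[[0,0,0],[0,0,0],[0,0,0],[0,0,0]]'

```text
time: 6.48
tool_pos: [475.6, -205.7, 46.8]
tcp_rot: [180.0, 0.0, -36.4]
ft_force: [0.3, -0.8, -1.4]
finger_gap: 18.4
```

>>> send_rows --dp '[[0,0,-0.5],[0,0,-0.5],[0,0,-0.5]]' --rot '[[0,0,0],[0,0,0],[0,0,0]]'

```text
time: 6.85
tool_pos: [475.6, -205.8, 46.3]
tcp_rot: [-180.0, -0.0, -36.4]
ft_force: [-0.2, -0.3, -1.8]
finger_gap: 17.9
```

>>> send_rows --dp '[[0,0,-0.5],[0,0,-0.5],[0,0,-0.5]]' --rot '[[0,0,0],[0,0,0],[0,0,0]]'

```text
time: 7.22
tool_pos: [475.7, -205.8, 46.2]
tcp_rot: [-180.0, -0.0, -36.4]
ft_force: [-2.6, 2.1, 5.6]
finger_gap: 18.3
```

>>> send_rows --dp '[[0,0,1],[4,-3,1],[8,-6,1],[12.1,-8.9,1],[16.1,-11.9,1]]' --rot '[[0,0,0],[0,0,0],[0,0,0],[0,0,0],[0,0,0]]'

```text
time: 7.85
tool_pos: [492.0, -217.9, 46.7]
tcp_rot: [-180.0, 0.0, -36.4]
ft_force: [-0.9, 0.5, -1.4]
finger_gap: 18.1
```

>>> send_rows --dp '[[2.4,-1.8,0],[4.8,-3.6,0],[7.2,-5.4,0],[8,-6,0],[8,-6,0]]' --rot '[[0,0,0],[0,0,0],[0,0,0],[0,0,0],[0,0,0]]'

```text
time: 8.48
tool_pos: [499.7, -223.7, 46.8]
tcp_rot: [-180.0, -0.0, -36.4]
ft_force: [-0.4, -0.2, -0.9]
finger_gap: 17.7
```

>>> send_rows --dp '[[2,-1.5,0],[4,-3,0],[6,-4.4,0],[8,-5.9,0],[8,-5.9,0]]' --rot '[[0,0,0],[0,0,0],[0,0,0],[0,0,0],[0,0,0]]'

```text
time: 9.1
tool_pos: [508.1, -229.8, 46.9]
tcp_rot: [-180.0, -0.0, -36.4]
ft_force: [-0.5, -0.5, -0.9]
finger_gap: 18.0
```

```bash

python3 snap.py scene a3 250 170 80 60; python3 ov.py scenea3 250 170 80 60 507.7 -229.6 12.6
```

```text
9.1 [ 508.1 -229.8   46.9] [-180.    -0.   -36.4] [-0.5 -0.5 -0.9] 18.005711462464873
```

View pics/scenea3_ov.png

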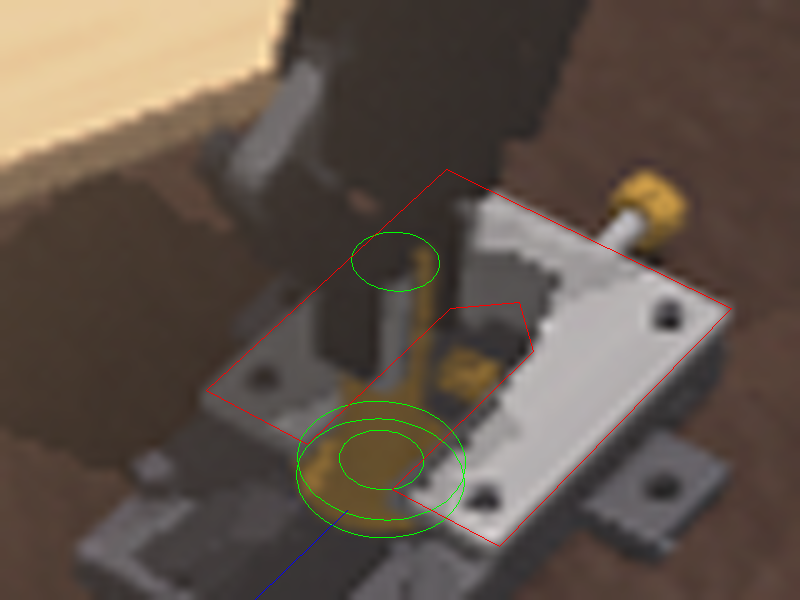

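The flange is going under the plate at (380,470) and the barrel is in the slot, with no side force. I'll push on in.

>>> send_rows --dp '[[1.6,-1.2,0],[3.2,-2.4,0],[4.8,-3.6,0],[6.4,-4.8,0],[6.4,-4.8,0]]' --rot '[[0,0,0],[0,0,0],[0,0,0],[0,0,0],[0,0,0]]'

```text
time: 9.78
tool_pos: [514.3, -234.5, 46.9]
tcp_rot: [-180.0, -0.0, -36.4]
ft_force: [0.2, -0.7, 0.2]
finger_gap: 18.4
```

>>> send_rows --dp '[[1.6,-1.2,0],[3.2,-2.4,0],[4.8,-3.6,0],[6.4,-4.8,0],[6.4,-4.8,0]]' --rot '[[0,0,0],[0,0,0],[0,0,0],[0,0,0],[0,0,0]]'

```text
time: 10.4
tool_pos: [520.0, -238.8, 46.5]
tcp_rot: [180.0, 0.1, -36.4]
ft_force: [-3.9, 1.9, 1.5]
finger_gap: 17.8
```

>>> send_rows --dp '[[1.2,-0.9,0],[2.4,-1.8,0],[3.2,-2.4,0],[3.2,-2.4,0]]' --rot '[[0,0,0],[0,0,0],[0,0,0],[0,0,0]]'

```text
time: 10.9
tool_pos: [523.1, -241.1, 46.5]
tcp_rot: [180.0, 0.1, -36.4]
ft_force: [-4.3, 2.4, 1.2]
finger_gap: 18.5
```

>>> send_rows --dp '[[0.8,-0.6,0],[1.6,-1.2,0],[2.4,-1.8,0],[3.2,-2.4,0],[3.2,-2.4,0]]' --rot '[[0,0,0],[0,0,0],[0,0,0],[0,0,0],[0,0,0]]'

```text
time: 11.52
tool_pos: [526.3, -243.5, 46.5]
tcp_rot: [180.0, 0.1, -36.4]
ft_force: [-4.2, 3.5, 1.8]
finger_gap: 18.5
```

>>> send_rows --dp '[[0.8,-0.6,0],[1.6,-1.2,0],[1.6,-1.2,0]]' --rot '[[0,0,0],[0,0,0],[0,0,0]]'

```text
time: 11.9
tool_pos: [527.8, -244.6, 46.5]
tcp_rot: [180.0, 0.1, -36.4]
ft_force: [-5.1, 3.1, 2.3]
finger_gap: 18.0
```

>>> send_rows --dp '[[0.8,-0.6,0],[1.6,-1.2,0],[1.6,-1.2,0]]' --rot '[[0,0,0],[0,0,0],[0,0,0]]'

```text
time: 12.28
tool_pos: [529.4, -245.8, 46.5]
tcp_rot: [180.0, 0.1, -36.4]
ft_force: [-4.9, 3.6, 1.3]
finger_gap: 18.2
```

>>> send_rows --dp '[[0.8,-0.6,0],[1.6,-1.2,0],[1.6,-1.2,0]]' --rot '[[0,0,0],[0,0,0],[0,0,0]]'

```text
time: 12.65
tool_pos: [531.0, -247.0, 46.5]
tcp_rot: [180.0, 0.1, -36.4]
ft_force: [-4.7, 3.4, 1.7]
finger_gap: 18.6
```

>>> send_rows --dp '[[0.8,-0.6,0],[0.8,-0.6,0],[0.8,-0.6,0]]' --rot '[[0,0,0],[0,0,0],[0,0,0]]'

```text
time: 13.02
tool_pos: [531.8, -247.6, 46.5]
tcp_rot: [180.0, 0.1, -36.4]
ft_force: [-5.1, 4.1, 2.1]
finger_gap: 17.8
```

>>> send_rows --dp '[[0.8,-0.6,0],[0.8,-0.6,0],[0.8,-0.6,0]]' --rot '[[0,0,0],[0,0,0],[0,0,0]]'

```text
time: 13.4
tool_pos: [532.6, -248.2, 46.5]
tcp_rot: [180.0, 0.1, -36.4]
ft_force: [-5.2, 3.4, 2.4]
finger_gap: 17.9
```

>>> send_rows --dp '[[0.8,-0.6,0],[0.8,-0.6,0],[0.8,-0.6,0]]' --rot '[[0,0,0],[0,0,0],[0,0,0]]'

```text
time: 13.78
tool_pos: [533.4, -248.8, 46.5]
tcp_rot: [180.0, 0.1, -36.4]
ft_force: [-5.6, 4.2, 1.8]
finger_gap: 18.2
```

>>> send_rows --dp '[[0.8,-0.6,0],[0.8,-0.6,0],[0.8,-0.6,0]]' --rot '[[0,0,0],[0,0,0],[0,0,0]]'

```text
time: 14.15
tool_pos: [534.2, -249.3, 46.5]
tcp_rot: [180.0, 0.1, -36.4]
ft_force: [-5.1, 3.5, 2.9]
finger_gap: 18.0
```

>>> send_rows --dp '[[0.8,-0.6,0],[0.8,-0.6,0],[0.8,-0.6,0]]' --rot '[[0,0,0],[0,0,0],[0,0,0]]'

```text
time: 14.52
tool_pos: [534.9, -249.9, 46.5]
tcp_rot: [180.0, 0.1, -36.4]
ft_force: [-5.2, 3.2, 2.6]
finger_gap: 18.0
```

>>> send_rows --dp '[[0.8,-0.6,0],[0.8,-0.6,0],[0.8,-0.6,0]]' --rot '[[0,0,0],[0,0,0],[0,0,0]]'

```text
time: 14.9
tool_pos: [535.7, -250.5, 46.5]
tcp_rot: [180.0, 0.1, -36.4]
ft_force: [-5.0, 4.2, 3.6]
finger_gap: 17.7
```

>>> send_rows --dp '[[0.8,-0.6,0],[0.8,-0.6,0],[0.8,-0.6,0]]' --rot '[[0,0,0],[0,0,0],[0,0,0]]'

```text
time: 15.28
tool_pos: [536.5, -251.1, 46.5]
tcp_rot: [180.0, 0.1, -36.4]
ft_force: [-5.5, 3.2, 3.0]
finger_gap: 17.9
```

>>> send_rows --dp '[[0.8,-0.6,0],[0.8,-0.6,0],[0.8,-0.6,0]]' --rot '[[0,0,0],[0,0,0],[0,0,0]]'

```text
time: 15.65
tool_pos: [537.3, -251.7, 46.5]
tcp_rot: [180.0, 0.1, -36.4]
ft_force: [-5.7, 4.3, 2.6]
finger_gap: 17.9
```

>>> send_rows --dp '[[0,0,0.4],[0.8,-0.6,0.4],[0.8,-0.6,0.4]]' --rot '[[0,0,0],[0,0,0],[0,0,0]]'

```text
time: 16.02
tool_pos: [537.9, -252.2, 46.6]
tcp_rot: [180.0, 0.2, -36.4]
ft_force: [-5.0, 3.5, 2.7]
finger_gap: 18.2
```

>>> send_rows --dp '[[0.8,-0.6,0],[0.8,-0.6,0],[0.8,-0.6,0]]' --rot '[[0,0,0],[0,0,0],[0,0,0]]'

```text
time: 16.4
tool_pos: [538.7, -252.8, 46.5]
tcp_rot: [180.0, 0.2, -36.4]
ft_force: [-4.5, 4.7, 1.7]
finger_gap: 18.2
```

>>> send_rows --dp '[[0.8,-0.6,0],[0.8,-0.6,0],[0.8,-0.6,0]]' --rot '[[0,0,0],[0,0,0],[0,0,0]]'

```text
time: 16.77
tool_pos: [539.4, -253.3, 46.5]
tcp_rot: [180.0, 0.2, -36.4]
ft_force: [-5.7, 3.3, 2.3]
finger_gap: 18.0
```

```bash

python3 snap.py scene a4 250 160 80 60; python3 ov.py scenea4 250 160 80 60 539.4 -253.3 12.2
```

```text
16.775 [ 539.4 -253.3   46.5] [180.    0.2 -36.4] [-5.7  3.3  2.3] 18.028214245209377
```

View pics/scenea4_ov.png

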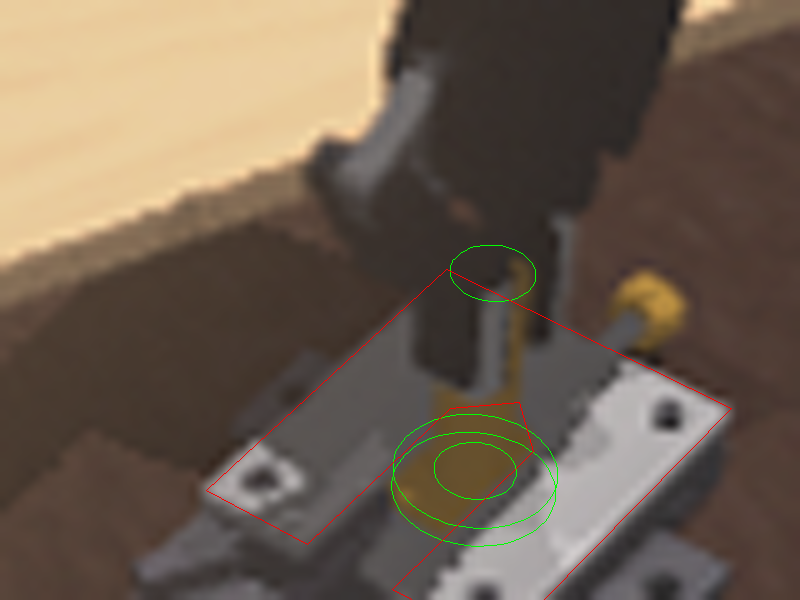

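The bush is upright, with the barrel at about (515,350) in the slot and the rear of the flange at (430,495). It isn't at the stop yet, so I'll continue.

>>> send_rows --dp '[[0.8,-0.6,0],[0.8,-0.6,0],[0.8,-0.6,0]]' --rot '[[0,0,0],[0,0,0],[0,0,0]]'

```text
time: 17.2
tool_pos: [540.1, -253.8, 46.5]
tcp_rot: [180.0, 0.2, -36.4]
ft_force: [-5.9, 4.3, 1.5]
finger_gap: 18.4
```

>>> send_rows --dp '[[0.8,-0.6,0],[0.8,-0.6,0],[0.8,-0.6,0]]' --rot '[[0,0,0],[0,0,0],[0,0,0]]'

```text
time: 17.58
tool_pos: [540.5, -254.1, 46.4]
tcp_rot: [180.0, 0.2, -36.4]
ft_force: [-8.5, 5.4, 3.5]
finger_gap: 18.0
```

>>> send_rows --dp '[[0.6,-0.4,0],[0.6,-0.4,0],[0.6,-0.4,0]]' --rot '[[0,0,0],[0,0,0],[0,0,0]]'

```text
time: 17.95
tool_pos: [540.7, -254.3, 46.5]
tcp_rot: [180.0, 0.3, -36.4]
ft_force: [-9.5, 6.7, 5.9]
finger_gap: 17.8
```

>>> send_rows --dp '[[0.6,-0.4,0],[0.6,-0.4,0],[0.6,-0.4,0]]' --rot '[[0,0,0],[0,0,0],[0,0,0]]'

```text
time: 18.32
tool_pos: [541.0, -254.4, 46.4]
tcp_rot: [180.0, 0.4, -36.4]
ft_force: [-11.5, 8.3, 7.6]
finger_gap: 17.9
```

>>> send_rows --dp '[[0.5,-0.4,0],[0.5,-0.4,0],[0.5,-0.4,0]]' --rot '[[0,0,0],[0,0,0],[0,0,0]]'

```text
time: 18.7
tool_pos: [541.1, -254.6, 46.5]
tcp_rot: [180.0, 0.4, -36.4]
ft_force: [-13.7, 9.3, 10.2]
finger_gap: 18.1
```

Push is at 16.5 N with the position stalled, so this is the solid stop. I'll ease back to check the catch.

>>> send_rows --dp '[[-1.2,0.9,0],[-2.4,1.8,0],[-2.4,1.8,0]]' --rot '[[0,0,0],[0,0,0],[0,0,0]]'

```text
time: 19.08
tool_pos: [540.1, -253.8, 46.4]
tcp_rot: [180.0, 0.2, -36.4]
ft_force: [-5.8, 4.1, 0.8]
finger_gap: 17.7
```

>>> send_rows --dp '[[-1.2,0.9,0],[-1.2,0.9,0],[-1.2,0.9,0]]' --rot '[[0,0,0],[0,0,0],[0,0,0]]'

```text
time: 19.45
tool_pos: [539.1, -253.0, 46.4]
tcp_rot: [180.0, 0.2, -36.4]
ft_force: [-5.4, 3.8, -0.2]
finger_gap: 18.2
```

>>> send_rows --dp '[[-0.8,0.6,0],[-0.8,0.6,0],[-0.8,0.6,0]]' --rot '[[0,0,0],[0,0,0],[0,0,0]]'

```text
time: 19.82
tool_pos: [538.3, -252.5, 46.4]
tcp_rot: [180.0, 0.2, -36.4]
ft_force: [-5.1, 3.1, 0.1]
finger_gap: 17.8
```

>>> send_rows --dp '[[-0.8,0.6,0],[-0.8,0.6,0],[-0.8,0.6,0]]' --rot '[[0,0,0],[0,0,0],[0,0,0]]'

```text
time: 20.2
tool_pos: [538.1, -252.3, 46.5]
tcp_rot: [180.0, 0.1, -36.4]
ft_force: [-2.3, 2.4, -5.7]
finger_gap: 18.1
```

>>> send_rows --dp '[[-0.8,0.6,0],[-0.8,0.6,0],[-0.8,0.6,0]]' --rot '[[0,0,0],[0,0,0],[0,0,0]]'

```text
time: 20.58
tool_pos: [537.7, -252.1, 46.9]
tcp_rot: [180.0, 0.0, -36.4]
ft_force: [-1.1, -0.2, -8.1]
finger_gap: 18.1
```

The bush stalled at 538.1 and the spring push faded, so the catch is holding. Next I'll take off the vertical load and release.

>>> send_rows --dp '[[0,0,-0.4],[0,0,-0.8],[0,0,-0.8]]' --rot '[[0,0,0],[0,0,0],[0,0,0]]'

```text
time: 20.95
tool_pos: [537.9, -252.1, 46.8]
tcp_rot: [180.0, -0.0, -36.4]
ft_force: [-1.3, 1.5, -3.9]
finger_gap: 17.9
```

>>> send_rows --dp '[[0,0,-0.3],[0,0,-0.3],[0,0,-0.3],[0,0,-0.3],[0,0,-0.3]]' --rot '[[0,0,0],[0,0,0],[0,0,0],[0,0,0],[0,0,0]]' --jaw 45

```text
time: 21.58
tool_pos: [537.9, -252.1, 46.2]
tcp_rot: [180.0, -0.0, -36.4]
ft_force: [0.9, -0.7, 0.6]
finger_gap: 45.2
```

```bash

python3 snap.py scene a5 250 160 80 60; python3 ov.py scenea5 250 160 80 60 538.2 -252.3 12
```

```text
21.575 [ 537.9 -252.1   46.2] [180.   -0.  -36.4] [ 0.9 -0.7  0.6] 45.21832269583192
```

View pics/scenea5_ov.png

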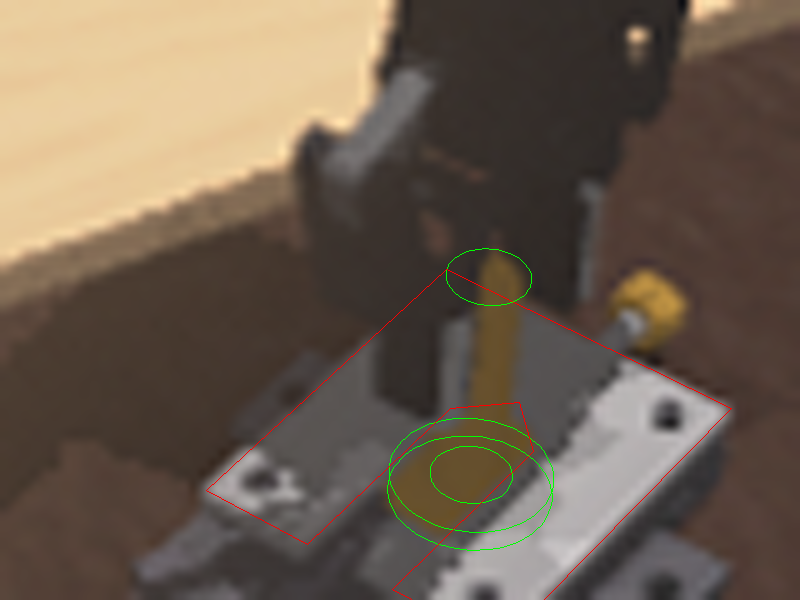

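The bush stays upright after release. Now lifting clear.

>>> send_rows --dp '[[0,0,10],[0,0,30],[0,0,60],[0,0,90],[0,0,120]]' --rot '[[0,0,0],[0,0,0],[0,0,0],[0,0,0],[0,0,0]]'

```text
time: 22.25
tool_pos: [538.2, -252.3, 169.1]
tcp_rot: [-180.0, -0.1, -36.4]
ft_force: [0.0, -0.0, -0.4]
finger_gap: 45.1
```

>>> send_rows --dp '[[-30,30,15],[-60,60,30],[-90,100,40],[-110,150,40],[-120,200,40]]' --rot '[[0,0,0],[0,0,0],[0,0,0],[0,0,0],[0,0,0]]'

```text
time: 22.88
tool_pos: [417.4, -51.1, 208.2]
tcp_rot: [-179.9, -0.2, -36.5]
ft_force: [0.4, 1.0, -0.9]
finger_gap: 44.9
```

```bash

python3 snap.py scene a6 250 160 80 60; python3 ov.py scenea6 250 160 80 60 538.2 -252.3 12;python3 snap.py top a6 265 165 72 54; python3 ov.py topa6 265 165 72 54 538.2 -252.3 12
```

```text
22.875 [417.4 -51.1 208.2] [-179.9   -0.2  -36.5] [ 0.4  1.  -0.9] 44.940422897683135
22.925 [416.5 -46.1 208. ] [-179.8   -0.   -36.4] [ 1.9  3.  -0.5] 45.12269362787601
```

View pics/scenea6_ov.png

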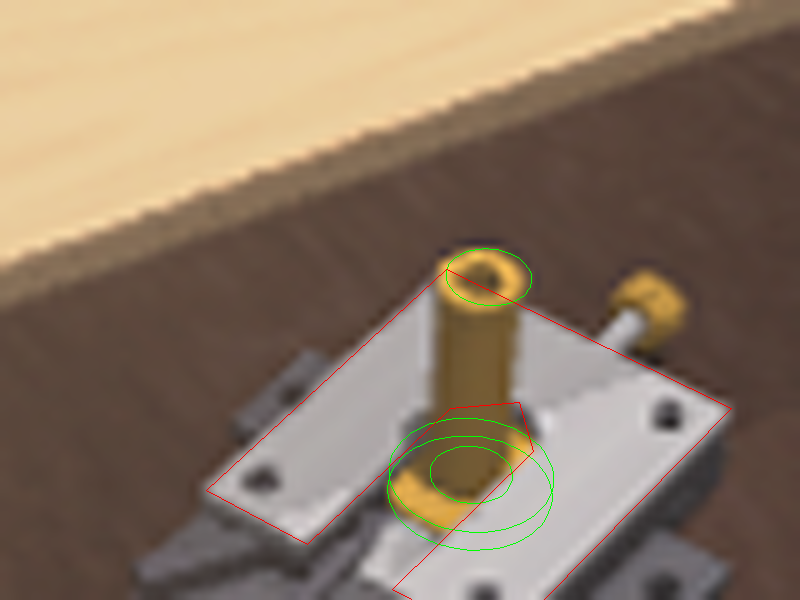

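View pics/scenea6.png

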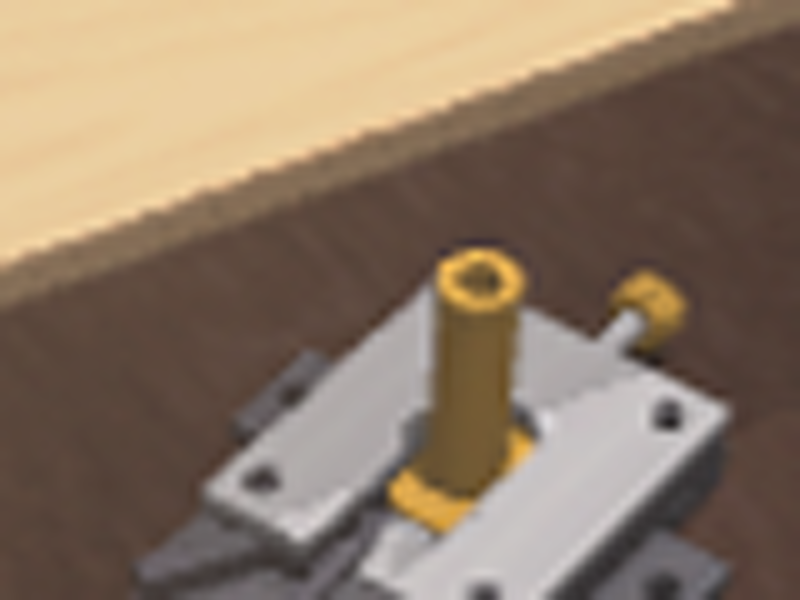

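View pics/topa6.png

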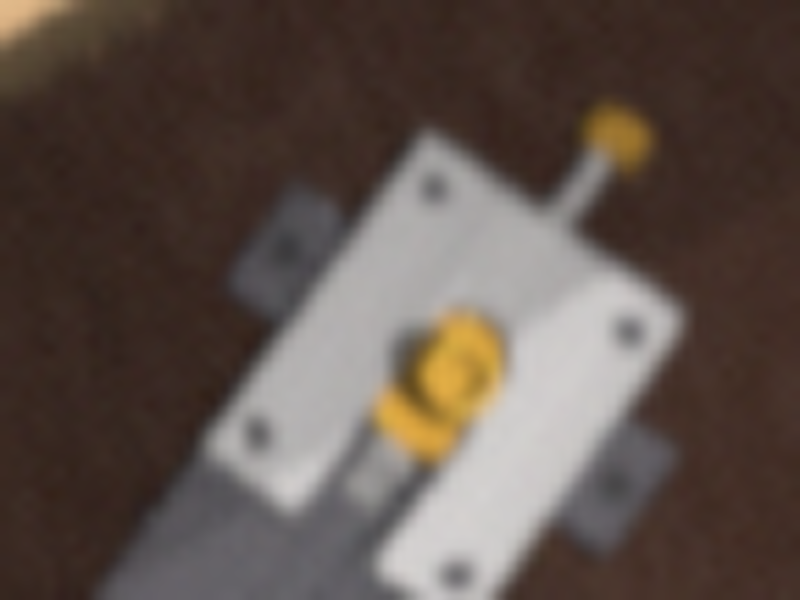

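The catch shows bright just behind the flange, at scene (395,545) and top (375,480). The bush is upright. One last stillness and neighbours check before handing in.

>>> send_rows --dp '[[-30,20,20],[-30,20,20],[-30,20,20],[-30,20,20],[-30,20,20]]' --rot '[[0,0,0],[0,0,0],[0,0,0],[0,0,0],[0,0,0]]'

```text
time: 23.6
tool_pos: [387.8, -32.4, 225.6]
tcp_rot: [180.0, 0.1, -36.5]
ft_force: [0.5, 0.9, -0.6]
finger_gap: 44.7
```

```bash

python3 snap.py scene a7 0 0 512 384
python3 - <<'E'
from h import *
a,b,c=[np.load(f"pics/scene{t}.npz")["pixels"].astype(int) for t in("a6","a7","0")]
print("holder change a6-a7",abs(a-b)[160:220,250:330].mean())
for k,(u,v) in {"B":(193,345),"C":(329,363),"pot":(573,285),"oil":(535,245)}.items():
    u=int(u*.64);v=int(v*.64); print(k,abs(c-b)[v-15:v+15,u-12:u+12].mean())
E
```

```text
23.6 [387.8 -32.4 225.6] [ 1.80e+02  1.00e-01 -3.65e+01] [ 0.5  0.9 -0.6] 44.66625357928866
holder change a6-a7 0.4732638888888889
B 0.6958333333333333
C 29.699074074074073
pot 0.6152777777777778
oil 0.5944444444444444
```

View pics/scenea7.png

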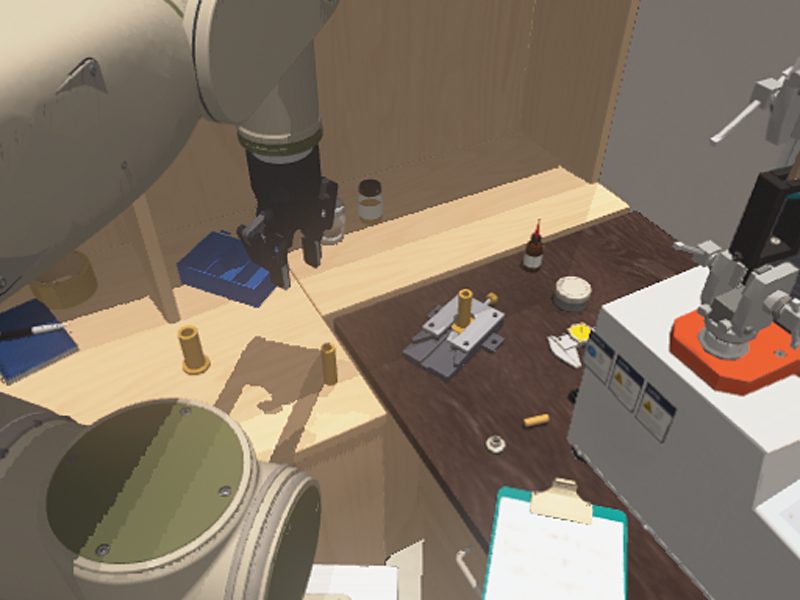

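The bush stands at (465,310) in the holder and the stout bush, pot and bottle are unchanged. The sleeve at (329,363) is still upright in its place; its pixels differ only because the gripper's shadow falls on it. Handing in.

```bash
python3 -c "
from bench import job
print(job.hand_in())"
```

```text
the job is handed in; nothing more can be done
None
```

The slim flanged bush is loaded and caught in the holder, and I handed the job in at about 23.6 s. The hand-in gives no verdict, so this rests on my own checks.

- **Loading:** I gripped the bush by its barrel and lowered it onto the apron until I felt the floor. I then slid it in with the flange under the plate, pushing against a steady spring force of 5–7 N.
- **Solid stop:** It came up solid about 9–10 mm in from the holder origin. The push climbed from about 7 N to 16.5 N while the bush barely moved, well under the 25 N limit.
- **Catch:** I eased back, and the bush stopped against the catch as the spring push faded. By the tool readings it came back 3–4 mm from full push. That is more than the stated 2 mm, and I put the extra down to the gripper flexing under load.
- **After release:** The bush stayed upright. Both cameras show the catch standing just behind the flange, and two pictures about 0.7 s apart show no movement.
- **Other items:** Pictures show the stout bush, grease pot and oil bottle unchanged. The sleeve failed the pixel comparison, but by eye it stands where it was, with the gripper's shadow on it.
- **Vertical load:** Some was unintended. The upward force on the gripper reached about 10 N at the stop, and there was about 8 N downward while testing the catch. I took that off before letting go.

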